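# Fit the T-handle to a shut-off valve and close it

## Task

Fit the T-handle to the open shut-off valve and shut the valve. First slip the short flanged collar over the valve's stem, flange down, so that it sits flat on the valve; then set the T-handle on the stem and twist it while pressing until its slot drops over the stem's flat tang and it rests on the collar, and turn it clockwise to the stop, so that its bar lies across the pipe. Leave the handle there, and leave everything else where it is.

Things in the scene. Friction and masses are not known exactly. Their poses are not given: they have to be found in the camera images.
- valve: the valve, fixed: copper pipe (28 mm diameter, 180 mm long, axis 42 mm up, along its y axis) with a brass valve body on a 100 x 190 mm plate. Origin: centre of the plate's underside on the worktop, z up. A flat round bonnet (66 mm diameter) tops it at 75 mm. Shut = the stem's clockwise stop (from above): tang's long side along the valve's x axis, across the pipe. It starts open, see valve_tang_top
- valve_bonnet (a point): centre of the bonnet's flat top face, 75 mm up, on the axis of the vertical stem; axes as the valve's. The stem is round, 21 mm diameter, up to 105 mm, then a flat tang 20.5 x 11 mm up to 121.5 mm that tapers to 18 x 8.5 mm at 125 mm
- valve_tang_top (a point): centre of the tang's top, 125 mm up, on the stem's axis; does not turn with it. Stem and tang turn about the vertical with a steady friction of 0.2 N m, stay where left, and have firm stops at shut and at 83 degrees open. At the start the tang stands 45 to 75 degrees counterclockwise (from above) of shut; how far is not reported but can be seen from above
- collar: short brass collar, 0.2 kg: flange of 60 mm diameter, 8 mm thick, at the bottom, neck of 40 mm diameter up to 34 mm total height, 29 mm hole right through. Origin: centre of its underside, z up. It stands flange down on the worktop in any of four places left and right of the valve. On the valve it reaches from 75 to 109 mm
- handle: dark steel T-handle, 80 mm tall, 0.3 kg, standing upright. Hub 46 x 36 x 26 mm, 14 mm shank, crossbar 110 mm long (x) and 14 mm wide, 62 to 80 mm up. In the hub's underside a slot 22.5 (x) by 13 mm, 20 deep, 1.5 mm chamfer: fits the tang either way round, bar along its long side, 6 degrees of play. Origin: centre of underside, z up: at 125 mm on the tang's top, 109 mm when dropped in
- tube: bystander, not needed: long plain brass tube, 40 mm diameter, 70 mm tall, no flange, standing. Origin: at its underside
- handwheel: bystander, not needed: steel handwheel, 80 mm rim on a hub, 52 mm tall, standing. Origin: at its underside
- hammer: bystander, not needed: hammer, 260 mm, lying behind the valve. Origin: at its underside
- screwdriver: bystander, not needed: screwdriver, 200 mm, lying in front of the valve (robot side). Origin: at its underside
- wrench: bystander, not needed: spanner, 180 mm, lying behind the valve, to the right. Origin: at its underside
- tape_measure: bystander, not needed: tape measure, 34 x 68 x 62 mm, left of the valve, between the places of the parts. Origin: at its underside
- tub: bystander, not needed: small jar, 60 mm diameter, 85 mm tall, right of the valve, between the places of the parts. Origin: at its underside

How it is judged (in metres and radians):
On the way, in this order (a step that is already met when the one before it is completed fails the run):
1. the collar sits flat on the bonnet, over the stem, with the handle not yet on it (horizontal distance between collar and valve_bonnet below 0.006 m and z of collar in the frame of valve_bonnet below 0.003 m and angle between collar's own z axis and vertical below 0.08 rad and horizontal distance between handle and valve_bonnet above 0.03 m), for 0.2 s.
2. the handle has dropped over the tang while the valve is still open (bar more than 23 degrees from square across the pipe) (horizontal distance between collar and valve_bonnet below 0.006 m and z of collar in the frame of valve_bonnet below 0.003 m and angle between collar's own z axis and vertical below 0.08 rad and horizontal distance between handle and valve_bonnet below 0.005 m and z of handle in the frame of valve_bonnet below 0.0385 m and angle between handle's own z axis and vertical below 0.1 rad and angle between the x axis of handle and the x axis of valve, either way round above 0.4 rad), for 0.1 s.
At the end, for the whole second after the job is handed in: the collar sits flat on the bonnet (centred within 6 mm, raised less than 3 mm, flange down), the handle is dropped fully over the tang onto the collar (centred within 5 mm, underside less than 38.5 mm above the bonnet, upright), its bar within 12 degrees of square across the pipe, both at rest (horizontal distance between collar and valve_bonnet below 0.006 m and z of collar in the frame of valve_bonnet below 0.003 m and angle between collar's own z axis and vertical below 0.08 rad and horizontal distance between handle and valve_bonnet below 0.005 m and z of handle in the frame of valve_bonnet below 0.0385 m and angle between handle's own z axis and vertical below 0.1 rad and angle between the x axis of handle and the x axis of valve, either way round below 0.21 rad and linear speed of each of handle, collar below 0.02 m/s and angular speed of handle below 0.1 rad/s); the robot touches nothing.
It fails at once if a bystander (tube, handwheel, hammer, screwdriver, spanner, tape measure or jar) is moved by more than 30 mm (distance of any of tube, handwheel, hammer, screwdriver, wrench, tape_measure, tub from where it was at the start of the episode above 0.03 m).
It also fails if it takes over 61 s, if anything falls off the work surface, if the arm or the gripper's body presses on something with over 40 N, if the wrist force passes 120 N, or if a joint passes its speed limit or range.

## Robot

A 6-joint arm with a two-finger parallel gripper is mounted at the origin on the work surface. World frame = base frame: x ahead of the robot, y to its left, z up, the work surface at z = 0. Lengths are in m, angles in degrees, forces in N, time in s.
With the tool pointing down it reaches from about 0.35 to 0.875 m from the base axis. Payload 4.2 kg.
Tool frame: the origin (TCP) lies midway between the tips of the shut fingers; the grasp point (between the pads) lies 19 mm behind it; y points along the fingers, z is the direction in which the jaws open and shut, and the axes are right-handed (so a half turn about y gives the same grasp; the last joint's range is limited). The gripper opens to 87 mm and grips with 3 to 60 N. Pads are 19 mm wide; open, the fingers measure 117 mm over their backs; the gripper's body (75 mm by 190 mm) begins 51 mm behind the grasp point.
Start: joints at [-59.553, 22.042, 0.453, 0, -68.411, -14.817], TCP at [0.168, -0.602, 0.223] pointing down, gripper open.
Joint ranges: [-179.83, 179.83], [-69.29, 118.12], [-61.27, 80.66], [-181.25, 117.63], [-171.15, -9.14], [-177.46, 177.46]. Speed limits (degrees/s): [159.86, 159.86, 180, 180, 180, 180].

## Interface

Orientations are given as [roll, pitch, yaw] about the fixed x, y, z axes, in that order (R = Rz(yaw) Ry(pitch) Rx(roll)).
In Python, from workcell import env gives the robot as it stands. The module is installed in compiled form; this text tells all that it offers. Calls block until the motion is done:
- env.goto(position, orientation): joint-space move of the TCP to a pose.
- env.move_straight(position, rotation=None, rate=0.15, force_limit=None): straight line of the TCP; rotation=None keeps the orientation; rate is the mean speed in m/s. With force_limit (N) it stops when the force on the tool has changed by that much, and returns True; else False.
- env.set_joints(angles): joint-space move.
- env.gripper_to(opening, grasp_force=None): opening from 0.0 (shut) to 1.0 (fully open); grasp_force is the grip in N (None keeps the last); returns when the fingers have stopped.
- env.dwell(seconds).
- env.inverse_kinematics(position, orientation): joint angles nearest the present ones, or None.
- env.read_state(): the state.
- env.grab_frame(name): name is "side" or "top"; returns a dict with "image" (384x512x3 uint8, blue, green, red), "fx", "fy", "cx", "cy" (pixels), "position" and "orientation" of the camera in the world. Camera axes: x right, y up, looking along -z (the intrinsics and any distortion apply to the point x, -y, -z); pixel columns grow to the right and rows downward; lengths in m; the calibration is good to about 2 mm. A picture is of the moment at which its call begins. There is no depth.
A pose or a line that the arm cannot do raises env.Unreachable and nothing moves.
- env.close_job(): hands the job in, once; it reports no verdict.
Trained networks look in a picture, given as the dict that the camera call returned (one of the last four; its "shot" number tells which), for a name from the list of things; names that differ only in an ending like _2 or _b are one class to them, and where a whole thing is asked for, a point or a joint stands for the part that bears it (a point fixed in the world has none). Each returns a list of dicts, best first, with "score" (0 to 1); they miss things now and then, are a little off and sometimes report something else, mostly with a low value. They report only what shows in the picture. A call takes as long as a camera call.
- env.search_frame(picture, thing): "xyz" ([x, y, z] in m, in world coordinates, good to about 4 mm: the middle of the surface that is visible of it).
- env.trace(picture, thing): "mask" (384x512 bool, what is visible of it).
The state is a dict: "clock": time; "joint_positions": joint angles; "qvel": joint speeds; "joint_torque": joint torques, N m; "position": TCP position; "tool_rot": TCP orientation; "force": force on the tool from outside, world axes, zero at the start; "wrist_torque": the same for the moment, N m; "opening": opening from 0.0 (shut) to 1.0 (fully open).
Only numpy, scipy, OpenCV 4.12 (cv2) and the standard library are available. Lean on these libraries where they do the work, as an engineer would, in place of code of your own. Each camera call takes 0.05 s, during which the arm holds its last target.

## Working session

There is one attempt and no reset: what is moved stays moved. The work goes in short steps, each a Python script; the robot and the scene stay as the last script left them, time stands still between calls to the robot, and variables do not carry over. Pictures are saved under pics/ and viewed, and the job is handed in when it is done.

```bash
ls; mkdir -p pics; python3 - <<'E'
from workcell import env
import cv2,numpy as np
s=env.read_state(); print(s)
for n in ["top","side"]:
    f=env.grab_frame(n); cv2.imwrite(f"pics/{n}0.png",f["image"])
    print(n,{k:v for k,v in f.items() if k!="image"})
    for t in ["valve","valve_bonnet","valve_tang_top","collar","handle","tube","handwheel","hammer","tub","tape_measure"]:
        r=env.search_frame(f,t); print(t,[(np.round(q["xyz"],4).tolist(),round(q["score"],2)) for q in r[:3]])
E
```

```text
pics
{'clock': 0.0, 'joint_positions': array([-5.95538228e+01,  2.20906792e+01,  3.79080810e-01, -3.01944133e-02,
       -6.84120340e+01, -1.48163827e+01]), 'qvel': array([-0.02580591,  0.08973114,  0.0538155 , -0.04224901,  0.08625008,
        0.06283018]), 'joint_torque': array([ 3.82644548e-04, -3.90662420e+01,  1.87406248e+01,  4.21982288e+00,
        1.09453057e-02, -2.03819441e-04]), 'position': array([ 0.1682407 , -0.60129025,  0.22145259]), 'tool_rot': array([-8.98733021e+01,  4.49659139e-03,  1.56186598e+01]), 'force': array([ 0.44475272,  0.04825695, -0.48066363]), 'wrist_torque': array([ 0.00706587, -0.01060402, -0.05659133]), 'opening': 1.004979718078973}
top {'fx': 489.11721621103834, 'fy': 489.11721621103834, 'cx': 260.273358790832, 'cy': 184.47738215745522, 'position': array([0.47204673, 0.01684354, 1.41473372]), 'orientation': array([  4.78210982,   0.23221064, -90.76794409]), 'shot': 1}
valve [([0.5712, 0.0209, 0.0071], 0.82), ([0.4273, 0.249, 0.0786], 0.5)]
valve_bonnet [([0.5731, 0.0214, 0.008], 0.9)]
valve_tang_top [([0.5673, 0.0228, 0.0037], 0.69), ([0.6191, -0.2
[... 505 characters left out ...]
3, 'cx': 248.60291282469623, 'cy': 184.89115832665175, 'position': array([0.11337688, 0.74993353, 0.87060403]), 'orientation': array([ 4.85312171e+01,  1.27983566e-01, -1.47842318e+02]), 'shot': 2}
valve [([0.5573, 0.0487, 0.0246], 0.62), ([0.5235, -0.2957, 0.0597], 0.62)]
valve_bonnet [([0.559, 0.0477, 0.0279], 0.77)]
valve_tang_top [([0.5571, 0.0512, 0.0287], 0.92)]
collar [([0.405, -0.2762, 0.0136], 0.67)]
handle [([0.419, 0.2562, 0.0659], 0.74)]
tube [([0.6181, -0.2388, 0.0478], 0.64)]
handwheel [([0.6217, 0.2488, 0.0495], 0.9)]
hammer [([0.7368, 0.1375, 0.0229], 0.86), ([0.6207, 0.2476, 0.0507], 0.7)]
tub [([0.5247, -0.2909, 0.0615], 0.66)]
tape_measure [([0.5115, 0.312, 0.0511], 0.75)]
```

View pics/top0.png

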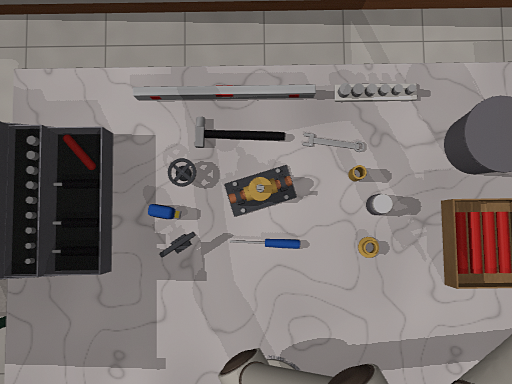

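View pics/side0.png

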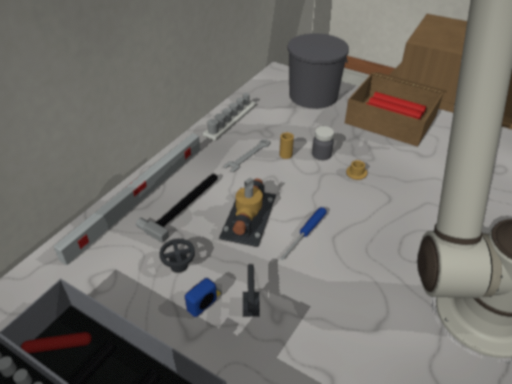

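```bash
python3 - <<'E'
import cv2
im=cv2.imread("pics/top0.png")
def c(n,x0,y0,w,h,k):
    cv2.imwrite(f"pics/{n}.png",cv2.resize(im[y0:y0+h,x0:x0+w],None,fx=k,fy=k,interpolation=cv2.INTER_CUBIC))
c("cv",215,100,90,90,6)
c("ch",140,170,60,60,8)
E
```

```text
(no output)
```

View pics/cv.png

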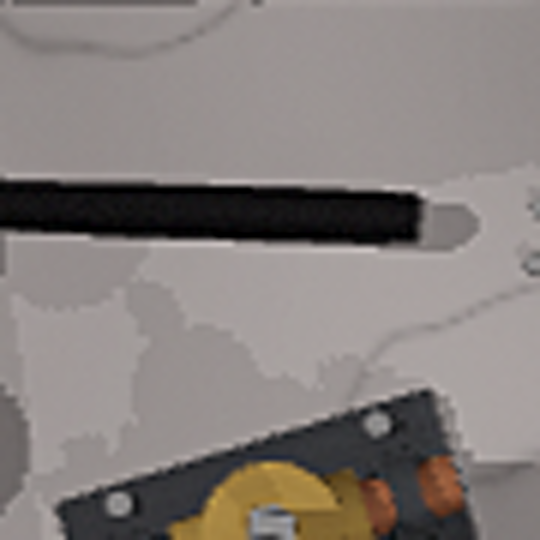

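View pics/ch.png

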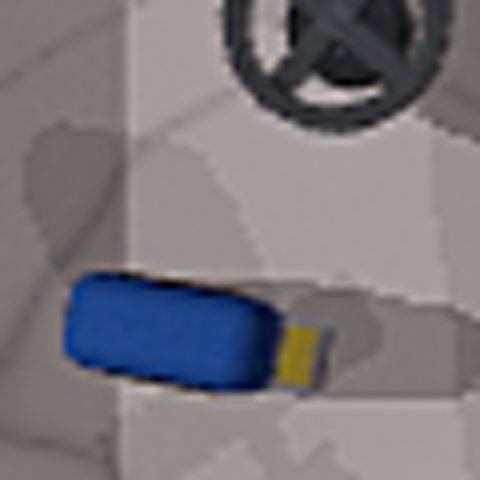

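```bash
cat > h.py <<'E'
import numpy as np, cv2
from scipy.spatial.transform import Rotation as R
C={'top':dict(fx=489.11721621103834,cx=260.273358790832,cy=184.47738215745522,p=[0.47204673,0.01684354,1.41473372],o=[4.78210982,0.23221064,-90.76794409]),
'side':dict(fx=477.6126525030793,cx=248.60291282469623,cy=184.89115832665175,p=[0.11337688,0.74993353,0.87060403],o=[48.5312171,0.127983566,-147.842318])}
def M(n):
    c=C[n]; return c,np.array(c['p']),R.from_euler('xyz',c['o'],degrees=True)
def proj(n,P):
    c,p,r=M(n); q=r.inv().apply(np.atleast_2d(P)-p)
    return np.stack([c['cx']+c['fx']*q[:,0]/-q[:,2], c['cy']+c['fx']*-q[:,1]/-q[:,2]],1)
def back(n,uv,z):
    c,p,r=M(n); uv=np.atleast_2d(uv)
    d=np.stack([(uv[:,0]-c['cx'])/c['fx'],-(uv[:,1]-c['cy'])/c['fx'],-np.ones(len(uv))],1)
    d=r.apply(d); t=(z-p[2])/d[:,2]; return p+t[:,None]*d
def crop(im,x0,y0,w,h,k): return cv2.resize(im[y0:y0+h,x0:x0+w],None,fx=k,fy=k,interpolation=cv2.INTER_CUBIC)
E
python3 - <<'E'
from h import *
t=cv2.imread("pics/top0.png"); s=cv2.imread("pics/side0.png")
a=np.hstack([crop(t,220,155,80,66,5),crop(t,155,225,48,66//1,5)][:1])
cv2.imwrite("pics/a.png",crop(t,222,158,80,62,10))
cv2.imwrite("pics/b.png",np.hstack([crop(t,155,225,45,40,9),crop(t,350,228,40,40,9)]))
cv2.imwrite("pics/c.png",np.hstack([crop(s,215,170,65,80,6),crop(s,230,255,45,80,6)]))
E
```

```text
(no output)
```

View pics/a.png

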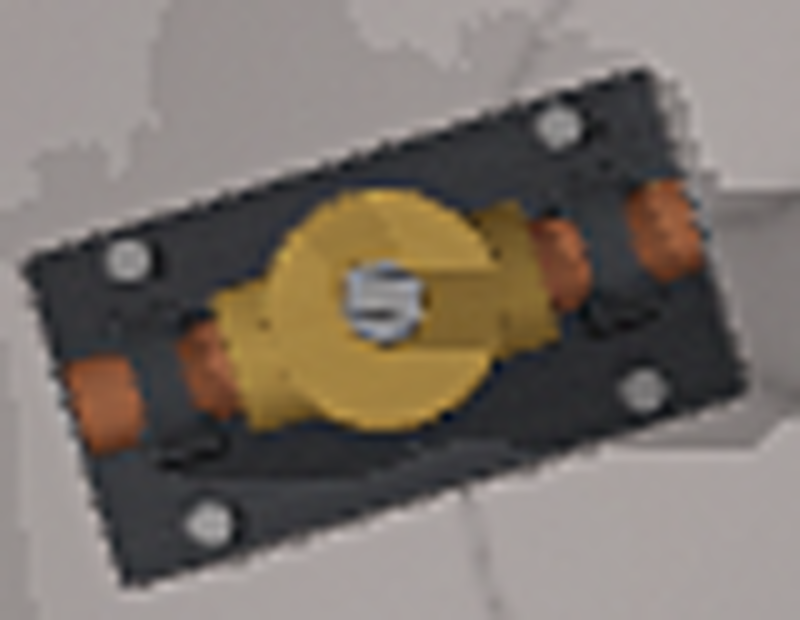

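View pics/b.png

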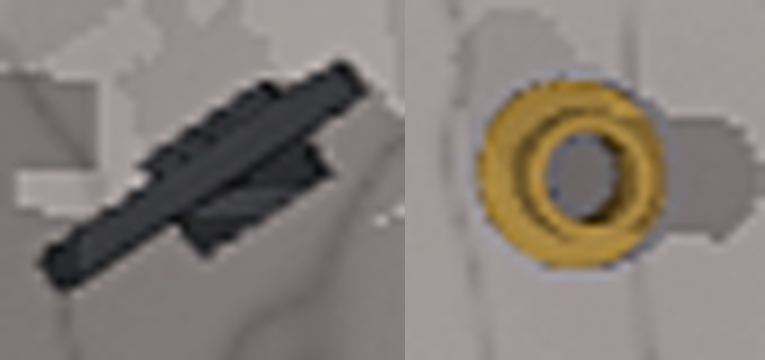

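View pics/c.png

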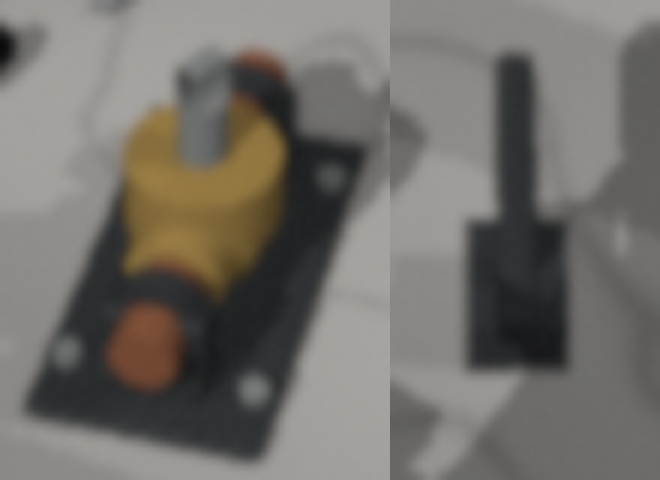

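```bash
python3 - <<'E'
from workcell import env
from h import *
import pickle
D={}
for n in ["top","side"]:
    f=env.grab_frame(n); D[n,'im']=f["image"]
    for t in ["valve","collar","handle","valve_tang_top","tape_measure","tub"]:
        r=env.trace(f,t)
        D[n,t]=[(q["score"],q["mask"]) for q in r[:2]]
        print(n,t,[(round(q["score"],2),int(q["mask"].sum()),np.argwhere(q["mask"]).mean(0).round(1)) for q in r[:2]])
pickle.dump(D,open("D.pkl","wb"))
for n in ["top","side"]:
    im=cv2.resize(D[n,'im'],None,fx=1.5,fy=1.5)
    for t,c in [("valve",(0,0,255)),("collar",(0,255,0)),("handle",(255,0,255))]:
        if D[n,t]:
            cs,_=cv2.findContours(cv2.resize(D[n,t][0][1].astype(np.uint8),None,fx=1.5,fy=1.5,interpolation=0),0,1); cv2.drawContours(im,cs,-1,c,1)
    cv2.imwrite(f"pics/m_{n}.png",im)
t=D["top","im"]; a=crop(t,248,176,26,22,30); cv2.imwrite("pics/tang.png",a)
print(t[182:195,254:268].mean(2).astype(int))
E
```

```text
top valve [(0.88, 2311, array([190.2, 260.4]))]
top collar [(0.72, 352, array([247.5, 368. ]))]
top handle [(0.58, 254, array([247. , 368.5])), (0.57, 383, array([244.2, 179.5]))]
top valve_tang_top [(0.56, 2344, array([190.2, 260.3]))]
top tape_measure [(0.85, 391, array([211.4, 163.5]))]
top tub [(0.69, 517, array([172.3, 182. ]))]
side valve [(0.67, 2404, array([213.3, 248.5]))]
side collar [(0.64, 314, array([169.9, 356.7]))]
side handle [(0.85, 550, array([296.9, 250.9]))]
side valve_tang_top [(0.9, 2352, array([213.5, 248.2]))]
side tape_measure [(0.9, 887, array([296.1, 201.2]))]
side tub [(0.95, 582, array([142.5, 322.9]))]
[[111 111 112 112 113 111 109 111 122 123 122 122 121 122]
 [113 113 113 110 110 110 112 115 122 121 123 123 120 121]
 [122 111 106  92 122 127 135 132 128 124 123 126 125 123]
 [124 111 124 145 127 106  78  66  66  86  84  84  83  82]
 [122 104 101 149 138 139 141 147 158 150  92  90  90  92]
 [120 103 105 144 141 140 141 139 141 133  62  93  91  91]
 [123 118 110 145 150 153 144 143 146 146  59  91  90  91]
 [118 120 108  94  77  64  61  97 138 150 114  91  93  93]
 [122 122 126 132 149 150 146 141 127  79  88  90  92  92]
 [120 121 116  95  96 133 146 123  94  65  91  90  89  91]
 [121 121 121 122 117  97  61  69  87  87  86  88  87  87]
 [121 120 120 120 121 123 123 124 125 125 125 123 123 123]
 [120 121 119 119 120 121 121 120 120 121 120 121 120 120]]
```

View pics/tang.png

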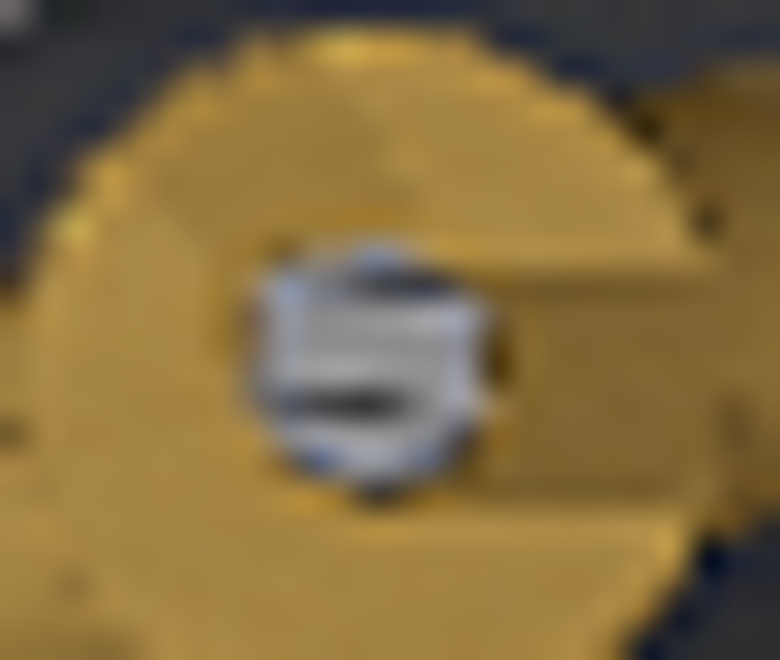

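View pics/m_top.png

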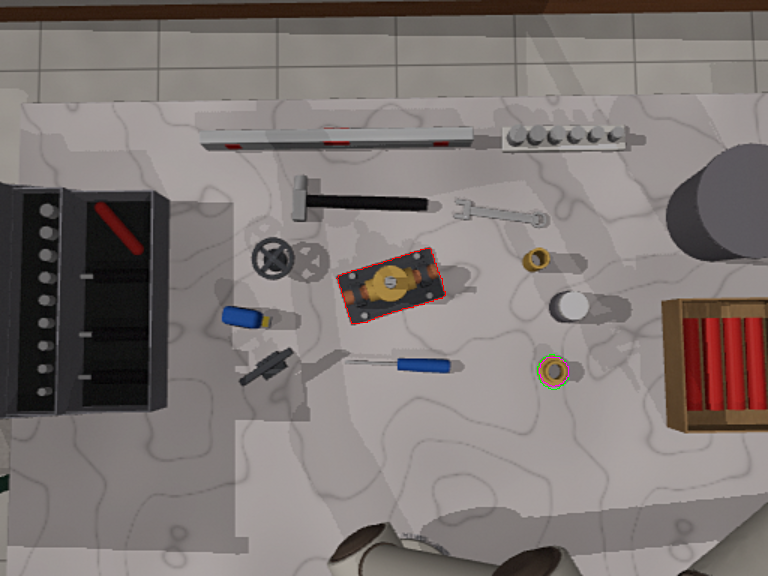

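View pics/m_side.png

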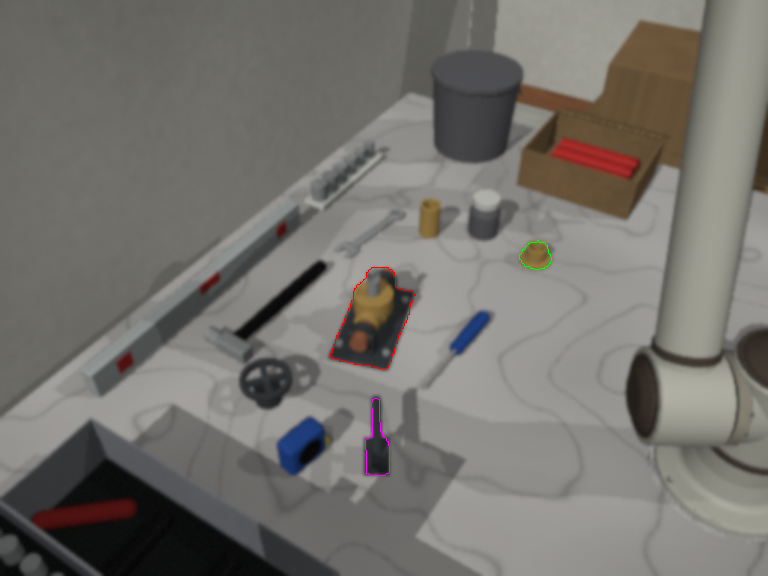

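```bash
cat > fit.py <<'E'
from h import *
from scipy.optimize import minimize
def cyl(r,z0,z1,n=40):
    a=np.linspace(0,2*np.pi,n,endpoint=False); c=np.stack([r*np.cos(a),r*np.sin(a)],1)
    return np.vstack([np.c_[c,np.full(n,z0)],np.c_[c,np.full(n,z1)]])
def box(x,y,z0,z1): return np.array([[sx*x/2,sy*y/2,z] for sx in(-1,1) for sy in(-1,1) for z in(z0,z1)])
PARTS={'collar':[cyl(.03,0,.008),cyl(.02,0,.034)],
'handle':[box(.046,.036,0,.026),cyl(.007,0,.07),box(.11,.014,.062,.08)],
'valve':[box(.1,.19,0,.006),cyl(.033,.06,.075),cyl(.0105,.07,.105),box(.0205,.011,.1,.1215)]}
S=8
def place(P,pose,z=0):
    x,y,a=pose; c,s=np.cos(a),np.sin(a)
    return np.c_[c*P[:,0]-s*P[:,1]+x, s*P[:,0]+c*P[:,1]+y, P[:,2]+z]
def render(n,parts,pose,win,z=0):
    x0,y0,w,h=win; m=np.zeros((h*S,w*S),np.uint8)
    for P in parts:
        uv=(proj(n,place(P,pose,z))-[x0-.5,y0-.5])*S-.5
        cv2.fillConvexPoly(m,cv2.convexHull(np.round(uv*16).astype(np.int32)),255,shift=4)
    return cv2.resize(m,(w,h),interpolation=cv2.INTER_AREA)/255.
def fit(masks,name,p0,z=0,free=True):
    wins={}
    for n,m in masks.items():
        ys,xs=np.nonzero(m); wins[n]=(xs.min()-10,ys.min()-10,np.ptp(xs)+21,np.ptp(ys)+21)
    def cost(p):
        e=0
        for n,m in masks.items():
            x0,y0,w,h=wins[n]; r=render(n,PARTS[name],p,wins[n],z)
            e+=np.abs(r-m[y0:y0+h,x0:x0+w]).sum()/m.sum()
        return e
    b=None
    for da in ([0] if not free else [0,.3,-.3]):
        s=np.array([[0,0,0],[.012,0,0],[0,.012,0],[0,0,.2]])
        r=minimize(cost,np.array(p0)+[0,0,da],method='Nelder-Mead',options=dict(initial_simplex=np.array(p0)+[0,0,da]+s,xatol=1e-5,fatol=1e-5,maxiter=300))
        if b is None or r.fun<b.fun:b=r
    return b
E
cat > f1.py <<'E'
from fit import *
import pickle
D=pickle.load(open("D.pkl","rb"))
H=D["top","handle"][1][1]
MM={'valve':{'top':D["top","valve"][0][1],'side':D["side","valve"][0][1]},'collar':{'top':D["top","collar"][0][1],'side':D["side","collar"][0][1]},'handle':{'top':H,'side':D["side","handle"][0][1]}}
P0={'valve':[.56,.02,.3],'collar':[.405,-.28,0],'handle':[.43,.245,-.55]}
# handle: bar runs image lower-left to upper-right (down-left=+y,-x): angle
P0['handle'][2]=np.radians(-58)
for t in MM:
    for k in (['top'],['side'],['top','side']):
        r=fit({n:MM[t][n] for n in k},t,P0[t],free=t!='collar')
        print(t,k,r.x[:2].round(4),np.degrees(r.x[2]).round(1),round(r.fun,3))
E
python3 f1.py
```

```text
valve ['top'] [0.5737 0.021 ] 16.4 0.027
valve ['side'] [0.5762 0.0171] 16.2 0.072
valve ['top', 'side'] [0.5747 0.0195] 16.3 0.128
collar ['top'] [ 0.4056 -0.285 ] 0.9 0.194
collar ['side'] [ 0.409  -0.2894] 6.5 0.125
collar ['top', 'side'] [ 0.4068 -0.2855] 0.2 0.364
handle ['top'] [0.4241 0.2487] -58.1 0.131
handle ['side'] [0.4257 0.2478] -56.6 0.179
handle ['top', 'side'] [0.4253 0.2479] -57.4 0.325
```

```bash
cat > f2.py <<'E'
from fit import *
import pickle
D=pickle.load(open("D.pkl","rb"))
print('bonnet',back('top',[259.7,188.5],.075).round(4))
# collar flange circle crop b: x0=350+( -405 )/9 ; x 478..665,y 78..270
print('collar flange',back('top',[350+(571.5-405)/9-.5,228+174/9-.5],.008).round(4))
print('collar ring', back('top',[350+(595-405)/9-.5,228+176/9-.5],.034).round(4))
# tang fit by shaded rendering
im=D["top","im"].astype(float).mean(2); win=(252,180,16,16); x0,y0,w,h=win
T=im[y0:y0+h,x0:x0+w]
sat=np.ptp(D["top","im"].astype(float),axis=2)[y0:y0+h,x0:x0+w]
W=(sat<45).astype(float)   # grey px only
def hull(P,pose): return render('top',[P],pose,win)
res=[]
for cx in np.arange(.566,.582,.001):
  for cy in np.arange(.014,.029,.001):
    cache=None
    disc=hull(cyl(.0105,.104,.105),[cx,cy,0])
    for a in range(40,125,2):
        p=[cx,cy,np.radians(a)]
        side=hull(box(.0205,.011,.105,.1215),p); top=hull(np.vstack([box(.0205,.011,.1215,.1215),box(.018,.0085,.125,.125)]),p)
        A=np.stack([disc*(1-side)*(1-top),side*(1-top),top],-1).reshape(-1,3)
        cov=np.clip(A.sum(1),0,1); bg=1-cov
        A=np.c_[A,bg]; ww=np.sqrt(W.ravel()+.05)
        s,r,_,_=np.linalg.lstsq(A*ww[:,None],T.ravel()*ww,rcond=None)
        e=((A@s-T.ravel())**2*ww**2).sum()
        res.append((e,cx,cy,a,s.round(0)))
res.sort(key=lambda q:q[0])
for q in res[:12]: print(round(q[0]),round(q[1],4),round(q[2],4),q[3],q[4])
b={}
for q in res: b.setdefault(q[3],round(q[0]))
print(sorted(b.items()))
for n in ('top','side'):
    im=D[n,'im'].copy(); big=crop(im,0,0,512,384,4)
    for t,p in (('valve',[.5745,.020,np.radians(16.4)]),('collar',[.4065,-.2855,0]),('handle',[.425,.248,np.radians(-57.6)])):
        for P in PARTS[t]:
            uv=(proj(n,place(P,p))+.5)*4
            cv2.polylines(big,[cv2.convexHull(np.round(uv).astype(np.int32))],True,(0,255,0),1)
    cs={'top':[(222,158),(155,225),(350,228)],'side':[(212,170),(222,255),(325,140)]}[n]
    cv2.imwrite(f'pics/o_{n}.png',np.hstack([big[4*y:4*y+320,4*x:4*x+260] for x,y in cs]))
E
python3 f2.py
```

```text
bonnet [[0.5731 0.0225 0.075 ]]
collar flange [[ 0.4071 -0.284   0.008 ]]
collar ring [[ 0.4075 -0.2857  0.034 ]]
16894 0.574 0.021 80 [144.   1. 141. 109.]
17146 0.574 0.022 82 [143.   5. 141. 107.]
17247 0.574 0.022 80 [145.   5. 140. 107.]
17445 0.574 0.021 78 [145.  -2. 140. 108.]
18013 0.574 0.022 78 [146.  -1. 140. 106.]
18123 0.574 0.021 82 [141.   6. 141. 109.]
18946 0.574 0.022 84 [141.  12. 141. 106.]
20445 0.574 0.021 76 [144.   6. 140. 108.]
20721 0.574 0.021 84 [139.  17. 141. 108.]
20872 0.574 0.022 76 [144.   7. 140. 106.]
21987 0.574 0.022 86 [139.  22. 141. 105.]
22405 0.574 0.02 80 [141.   8. 141. 109.]
[(40, 40419), (42, 40241), (44, 40095), (46, 39969), (48, 39751), (50, 39689), (52, 39569), (54, 39545), (56, 39322), (58, 39307), (60, 38588), (62, 37929), (64, 37129), (66, 35910), (68, 33587), (70, 31276), (72, 27788), (74, 24056), (76, 20445), (78, 17445), (80, 16894), (82, 17146), (84, 18946), (86, 21987), (88, 26731), (90, 25751), (92, 29722), (94, 30637), (96, 30736), (98, 31356), (100, 32956), (102, 34779), (104, 36550), (106, 36818), (108, 36809), (110, 36702), (112, 36770), (114, 37103), (116, 37694), (118, 38111), (120, 38743), (122, 38896), (124, 38957)]
```

View pics/o_top.png

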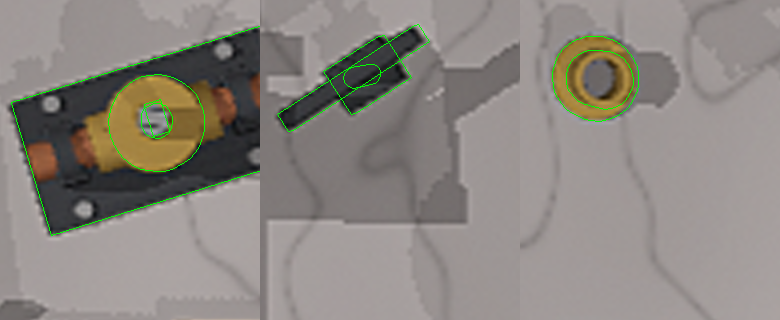

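View pics/o_side.png

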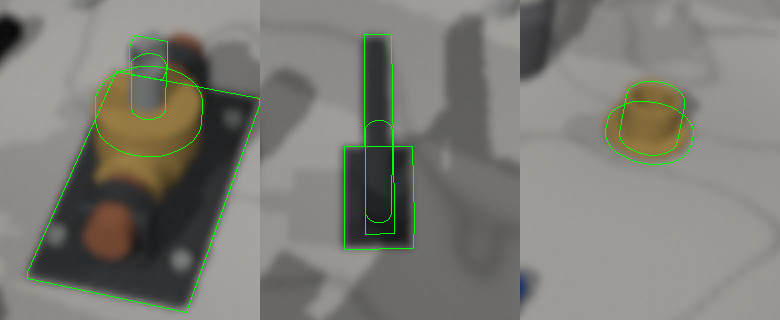

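```bash
python3 - <<'E'
from workcell import env
from h import *
for n,p,y in [('c',[.4068,-.285,.013],0),('v',[.574,.0208,.25],0),('v',[.574,.0208,.088],0),('h',[.425,.2482,.052],122.4),('hv',[.574,.0208,.18],80),('hv',[.574,.0208,.161],16)]:
    print(n,y,env.inverse_kinematics(p,[-90,0,y]))
c=[.4068,-.285]
env.gripper_to(.85)
env.goto([*c,.16],[-90,0,0]); print(env.read_state()["clock"])
print(env.move_straight([*c,.013],rate=.12,force_limit=12))
env.gripper_to(0,25)
s=env.read_state(); print(s["clock"],s["position"],s["opening"]*87,s["force"])
f=env.grab_frame("side"); cv2.imwrite("pics/s1.png",crop(f["image"],300,100,130,100,6))
E
```

```text
c 0 [-1.62475349e+01  2.50551506e+01 -3.17284914e+01 -2.54444375e-14
 -3.32163580e+01 -7.37524651e+01]
v 0 [ 1.82289911e+01  1.60661580e+01 -4.32614502e+00 -2.54444375e-14
 -6.96076970e+01 -1.08228991e+02]
v 0 [ 1.82289911e+01  2.46693877e+01 -1.68282872e+01 -2.54444375e-14
 -4.85023251e+01 -1.08228991e+02]
h 122.4 [ 49.23151821  20.98148195 -30.4049446    0.         -38.61357345
 -16.83151821]
hv 80 [ 18.22899114  19.08847751 -10.45406758   0.         -60.45745491
 -28.22899114]
hv 16 [ 1.82289911e+01  2.00938429e+01 -1.19275039e+01 -2.54444375e-14
 -5.79786532e+01 -9.22289911e+01]
3.8667
False
5.9333 [ 0.40687447 -0.28508912  0.01308001] 38.776784280570034 [-0.21565216 -0.52253476  0.74607217]
```

View pics/s1.png

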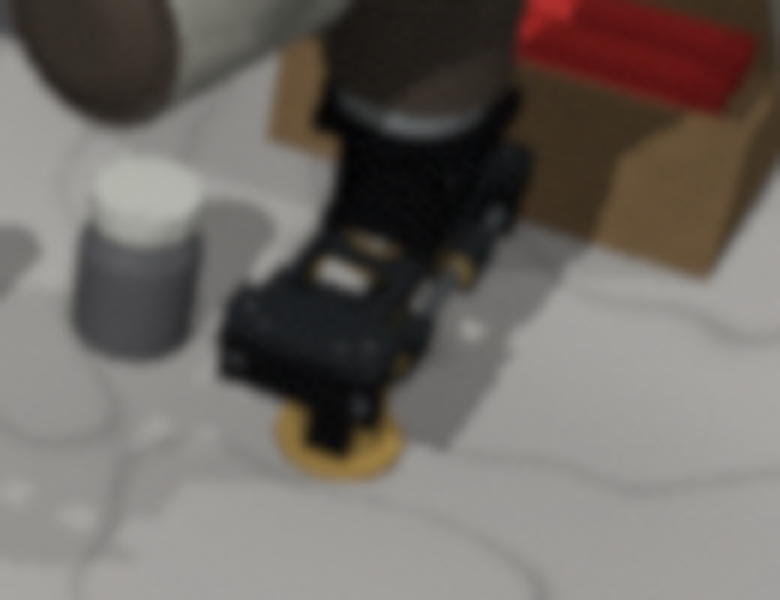

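```bash
python3 - <<'E'
from workcell import env
from h import *
v=[.574,.0208]
env.move_straight([.4068,-.285,.2],rate=.2)
env.goto([*v,.2],[-90,0,0])
s=env.read_state(); print(s["clock"],s["position"],s["opening"]*87,s["force"])
for n in ("top","side"):
    f=env.grab_frame(n); cv2.imwrite(f"pics/{n}2.png",f["image"])
print(env.move_straight([*v,.145],rate=.1,force_limit=8))
print(env.move_straight([*v,.087],rate=.04,force_limit=8))
s=env.read_state(); print(s["clock"],s["position"],s["opening"]*87,s["force"])
f=env.grab_frame("side"); cv2.imwrite("pics/s3.png",np.hstack([crop(cv2.imread("pics/side2.png"),195,120,100,130,4),crop(f["image"],195,120,100,130,4)]))
E
```

```text
8.375 [0.57356852 0.0198221  0.19976525] 38.90326457883964 [-0.48096787 -0.18077279 -2.70065003]
False
True
10.55 [0.57385564 0.02077118 0.08808028] 39.000460536816185 [-1.37838826 -0.60005623  4.8713608 ]
```

View pics/s3.png

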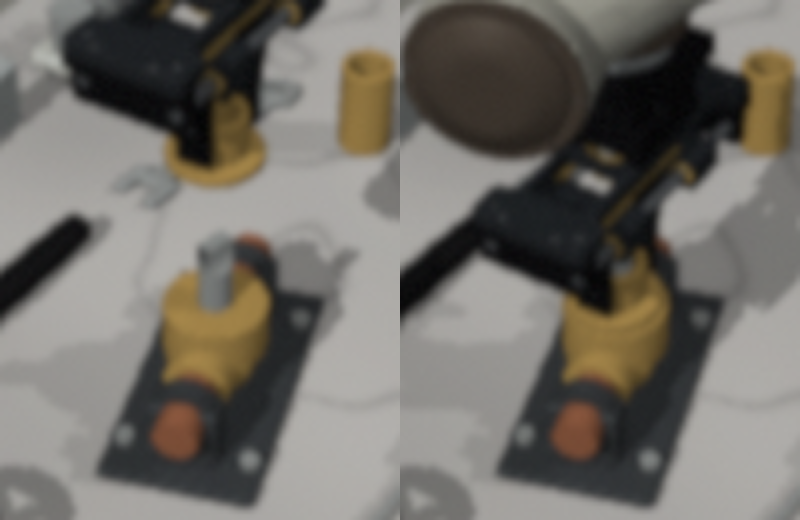

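```bash
python3 - <<'E'
from workcell import env
from h import *
env.gripper_to(.75)
env.move_straight([.574,.0208,.2],rate=.2)
env.gripper_to(.6)
env.goto([.425,.2482,.2],[-90,0,122.4])
s=env.read_state(); print(s["clock"],s["position"],s["opening"]*87,s["force"])
f=env.grab_frame("top"); cv2.imwrite("pics/top4.png",f["image"])
g=env.grab_frame("side"); cv2.imwrite("pics/side4.png",g["image"])
cv2.imwrite("pics/x4.png",np.hstack([crop(f["image"],225,155,75,70,5),crop(g["image"],212,165,75,70,5)]))
r=env.trace(f,"collar"); print([(q["score"],np.argwhere(q["mask"]).mean(0)) for q in r])
E
```

```text
14.075 [0.42521998 0.24804167 0.20006813] 52.52816994285159 [ 9.10943798e-01 -7.32772064e-04  4.59520632e-02]
[(0.56, array([133.81744422, 232.65922921]))]
```

View pics/x4.png

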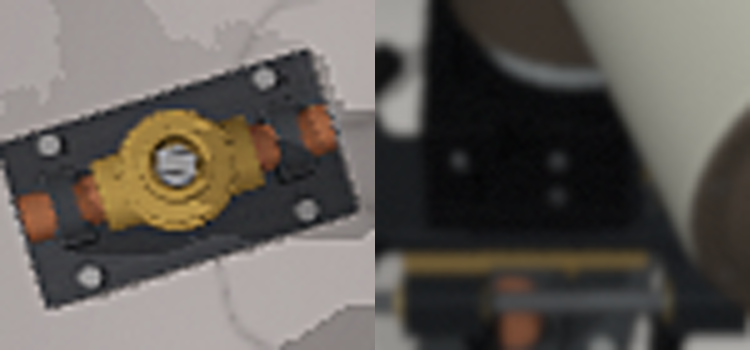

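```bash
python3 - <<'E'
from workcell import env
from h import *
print(env.move_straight([.425,.2482,.052],rate=.12,force_limit=12))
env.gripper_to(0,45)
s=env.read_state(); print(s["clock"],s["position"],s["tool_rot"],s["opening"]*87,s["force"])
env.move_straight([.425,.2482,.26],rate=.2)
env.goto([.574,.0208,.26],[-90,0,80])
s=env.read_state(); print(s["clock"],s["position"],s["tool_rot"],s["opening"]*87,s["force"],s["wrist_torque"])
f=env.grab_frame("top"); cv2.imwrite("pics/top5.png",f["image"])
g=env.grab_frame("side"); cv2.imwrite("pics/side5.png",g["image"])
cv2.imwrite("pics/x5.png",np.hstack([crop(f["image"],215,145,95,90,4),crop(g["image"],180,80,110,90,4)]))
E
```

```text
False
16.35 [0.42530013 0.24850054 0.05208731] [-9.00473036e+01 -8.74442269e-03  1.22405019e+02] 13.456925865386866 [ 0.68295712  0.30882925 -0.74609188]
18.6 [0.57361527 0.02154462 0.25955536] [-8.99459800e+01 -7.72656930e-03  8.00688274e+01] 13.812009733579137 [ 0.65863012  0.52040683 -3.01497117] [ 0.04209507  0.1338008  -0.01173928]
```

View pics/x5.png

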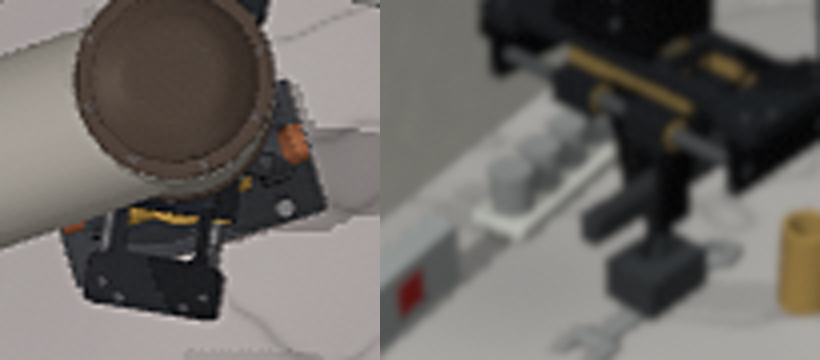

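```bash
cat > ov.py <<'E'
from fit import *
import sys
def ov(src,dst,pose,z,win,k=8,n='side',t='handle'):
    im=cv2.imread(src); x,y,w,h=win; big=crop(im,x,y,w,h,k)
    for P in PARTS[t]:
        uv=(proj(n,place(P,pose,z))+.5-[x,y])*k
        cv2.polylines(big,[cv2.convexHull(np.round(uv).astype(np.int32))],True,(0,255,0),1)
    cv2.imwrite(dst,big)
if __name__=="__main__":
    ov("pics/side5.png","pics/o5.png",[.5736,.0212,np.radians(80)],.2076,(215,100,70,65),10)
E
python3 ov.py
```

```text
(no output)
```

View pics/o5.png

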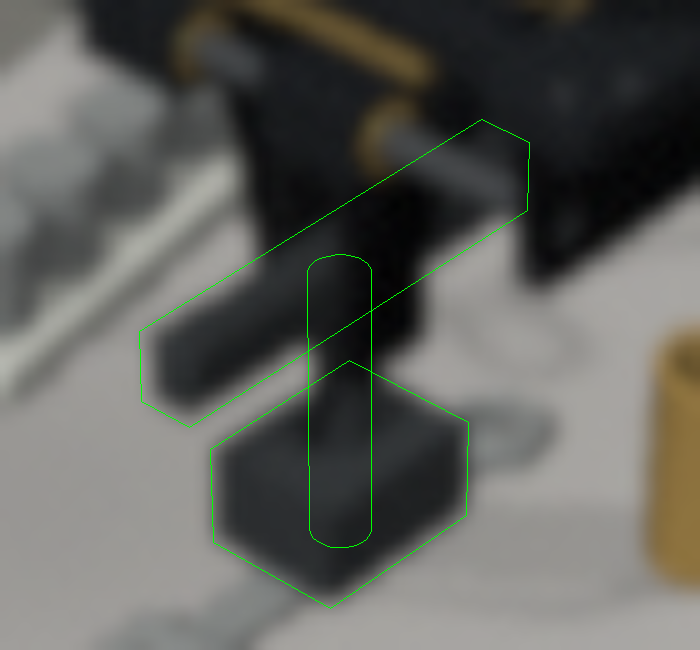

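```bash
python3 - <<'E'
from workcell import env
from h import *
env.gripper_to(0,60)
v=[.574,.0208]
print(env.move_straight([*v,.19],rate=.1,force_limit=8))
print(env.move_straight([*v,.158],rate=.03,force_limit=10))
s=env.read_state(); print(s["clock"],s["position"],s["tool_rot"],s["opening"]*87,s["force"],s["wrist_torque"])
g=env.grab_frame("side"); cv2.imwrite("pics/side6.png",g["image"]); cv2.imwrite("pics/x6.png",crop(g["image"],200,120,90,80,8))
E
```

```text
False
True
20.7083 [0.57454638 0.02068803 0.16096454] [-9.00571219e+01  4.86964220e-02  8.00477454e+01] 13.14968830657567 [-1.40592505  0.39983345  4.52549397] [0.28765422 0.47285313 0.02127492]
```

View pics/x6.png

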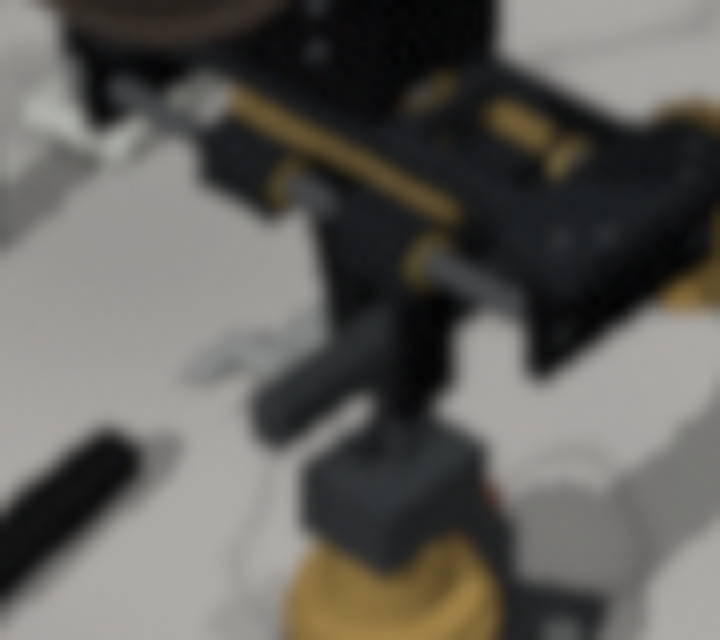

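```bash
python3 - <<'E'
from workcell import env
from h import *
p=[.5743,.0207,.1612]
for y in (68,56,44,32,24,19,16.4,14.5):
    env.goto(p,[-90,0,y])
    s=env.read_state(); print(round(s["clock"],2),y,s["position"].round(4),s["tool_rot"][2].round(2),s["force"].round(1),s["wrist_torque"].round(2),round(s["opening"]*87,1))
    if abs(s["wrist_torque"][2])>1.5 or np.linalg.norm(s["force"])>40: print("stop"); break
E
```

```text
21.07 68 [0.5749 0.0209 0.1612] 68.2 [ 2.4 -1.3 -2.1] [ 0.2  -0.41  0.08] 13.6
21.39 56 [0.5748 0.0209 0.1612] 56.3 [ 1.3  1.9 -2.1] [ 0.31 -0.65  0.08] 13.3
21.71 44 [0.5748 0.0209 0.1612] 44.32 [ 2.6  0.5 -3. ] [ 0.42 -0.89  0.06] 13.8
22.02 32 [0.5748 0.021  0.1612] 32.34 [ 3.5  2.6 -3.5] [ 0.55 -1.1   0.09] 13.6
22.28 24 [0.5748 0.0209 0.1612] 24.35 [ 3.5  2.1 -3.7] [ 0.69 -1.29  0.07] 13.3
22.53 19 [0.5747 0.0209 0.1612] 19.3 [ 5.   1.9 -5.6] [ 0.85 -1.54  0.06] 13.5
22.78 16.4 [0.5747 0.0209 0.1612] 16.65 [ 4.6  2.5 -5. ] [ 0.82 -1.51  0.19] 13.6
23.03 14.5 [0.5747 0.0209 0.1612] 14.75 [ 4.8  2.5 -4.3] [ 0.71 -1.54  0.19] 13.2
```

```bash
python3 - <<'E'
from workcell import env
from h import *
from ov import ov
g=env.grab_frame("side"); cv2.imwrite("pics/side7.png",g["image"])
ov("pics/side7.png","pics/o7.png",[.5745,.0208,np.radians(14.75)],.109,(205,125,80,75),8)
E
```

```text
(no output)
```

View pics/o7.png

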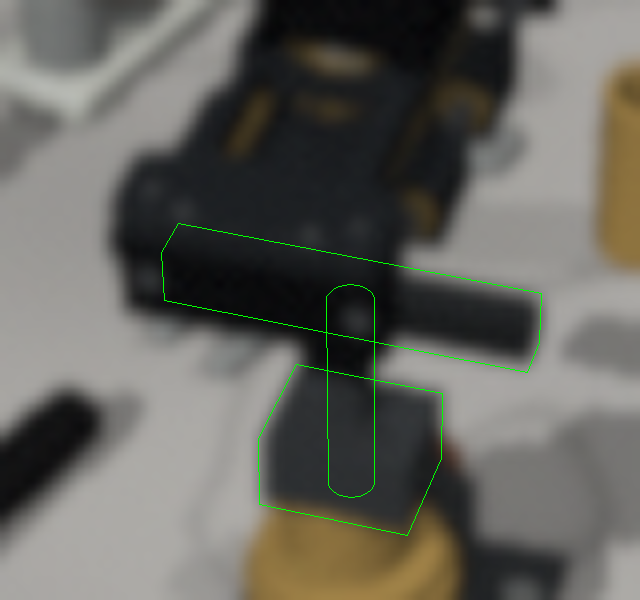

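```bash
python3 - <<'E'
from workcell import env
from h import *
p=[.5745,.0208,.1612]
for y in (13.5,12.5,11.5):
    env.goto(p,[-90,0,y])
    s=env.read_state(); print(round(s["clock"],2),y,s["position"].round(4),s["tool_rot"][2].round(2),s["force"].round(1),s["wrist_torque"].round(2))
    if s["wrist_torque"][2]>.6: break
env.goto(p,[-90,0,y+1.0])
env.gripper_to(.5)
s=env.read_state(); print(s["clock"],s["force"])
env.move_straight([.5745,.0208,.26],rate=.15)
env.gripper_to(.5)
env.goto([.35,-.25,.3],[-90,0,0])
s=env.read_state(); print(s["clock"],s["position"],s["force"])
f=env.grab_frame("top"); cv2.imwrite("pics/top8.png",f["image"])
g=env.grab_frame("side"); cv2.imwrite("pics/side8.png",g["image"])
cv2.imwrite("pics/x8.png",np.hstack([crop(f["image"],220,150,80,80,5),crop(g["image"],205,140,80,80,5)]))
import pickle
d={}
for n,fr in (("top",f),("side",g)):
    r=env.trace(fr,"handle"); d[n]=[q["mask"] for q in r]; print([(q["score"],q["mask"].sum(),np.argwhere(q["mask"]).mean(0)) for q in r])
pickle.dump(d,open("d8.pkl","wb"))
E
```

```text
23.33 13.5 [0.5748 0.0209 0.1612] 13.65 [ 4.8  2.7 -4.3] [ 0.82 -1.56  0.21]
23.58 12.5 [0.5748 0.021  0.1612] 12.64 [ 5.2  2.3 -4.3] [ 0.83 -1.57  0.21]
23.83 11.5 [0.5748 0.021  0.1612] 11.64 [ 4.4  2.3 -3.7] [ 0.8  -1.56  0.13]
24.8917 [0.18812942 0.10756321 0.23286204]
27.25 [ 0.35068061 -0.24974076  0.29985126] [ 0.0904251   0.64813437 -0.32448456]
[(0.77, np.int64(375), array([186.04533333, 260.01333333]))]
[(0.86, np.int64(819), array([170.23199023, 247.98290598])), (0.61, np.int64(1831), array([219.65865647, 247.68705625]))]
```

View pics/x8.png

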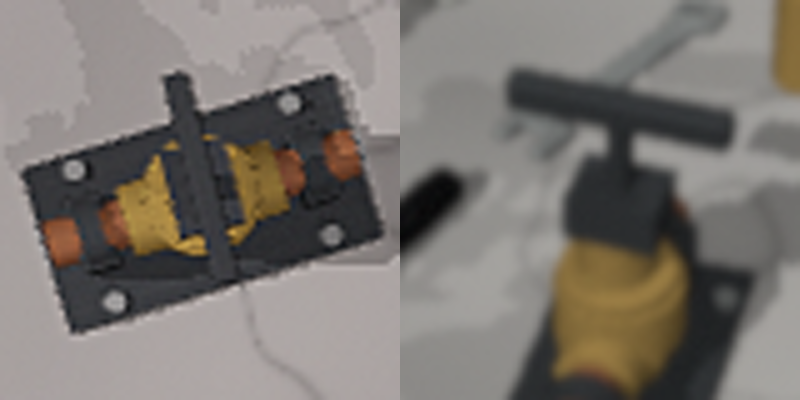

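View pics/top8.png

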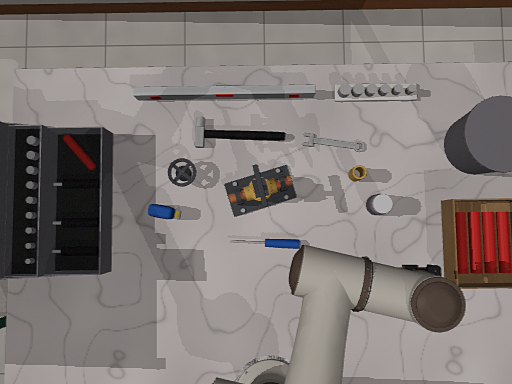

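```bash
python3 - <<'E'
from fit import *
import pickle
d=pickle.load(open("d8.pkl","rb"))
m={'top':d['top'][0],'side':d['side'][0]}
for k in (['top'],['side'],['top','side']):
  for z in (.109,.125):
    r=fit({n:m[n] for n in k},'handle',[.574,.021,.25],z=z); print(k,z,r.x[:2].round(4),np.degrees(r.x[2]).round(1),round(r.fun,3))
from ov import ov
ov("pics/side8.png","pics/o8.png",[.5743,.021,np.radians(13)],.109,(205,135,80,75),8)
E
```

```text
['top'] 0.109 [0.573  0.0212] 13.3 0.102
['top'] 0.125 [0.5713 0.0211] 13.1 0.118
['side'] 0.109 [0.5759 0.0192] 12.8 0.116
['side'] 0.125 [0.5659 0.0348] 14.2 0.152
['top', 'side'] 0.109 [0.5742 0.021 ] 13.2 0.264
['top', 'side'] 0.125 [0.5714 0.0219] 13.4 0.797
```

View pics/o8.png

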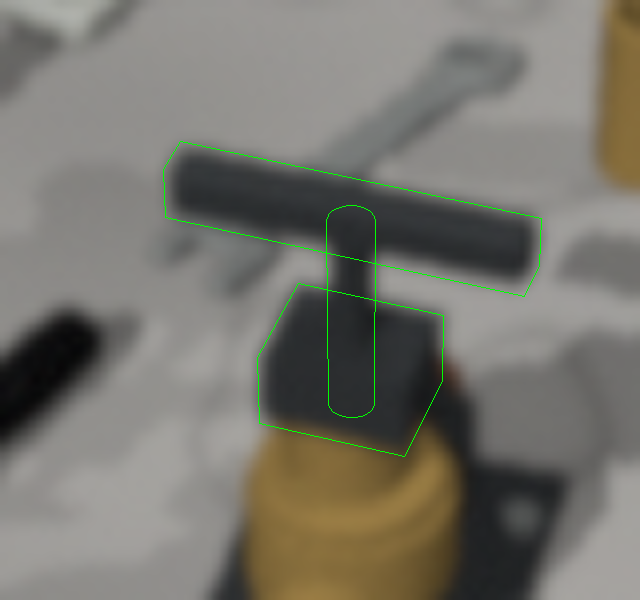

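```bash
python3 - <<'E'
from workcell import env
env.close_job(); print(env.read_state()["clock"])
E
```

```text
the job is handed in; nothing more can be done
the job is handed in; nothing more can be done
```

The collar is on the bonnet, the T-handle has dropped over the tang onto it, and the handle is turned clockwise to shut. I handed the job in at about 27 s, well inside the 61 s limit. No verdict was reported.

- **Collar:** it met the bonnet at the height expected for sitting flat (75 mm). The top picture showed it round the stem before I fetched the handle.
- **Handle drop:** it went over the tang at once, at about 80° in the world. That is about 64° open, and the tool height matched an underside of 109 mm. No twist search was needed.
- **Final pose:** fits to both cameras put the handle at (0.574, 0.021). The valve axis was measured at about (0.574, 0.021) too. The height fits 109 mm much better than 125 mm.
- **Bar angle:** the bar lies at 13.2° and the valve's x axis at 16.4°. That is about 3° from square, against a limit of 12°.
- **Surroundings:** the robot is clear of everything. The bystanders look unmoved in the last top picture; I only checked that by eye.

Some checks were less clear:
- **Stop:** I felt no sharp torque rise at the stop. The wrist torque about the vertical only rose from about 0.08 to 0.2 N m near the end. That the stop was reached rests on the bar angle.
- **Sideways load:** while turning, the sideways wrist moment grew to about 1.5 N m, with under 8 N of force; it was gone once I let go.
- **Camera agreement:** the two cameras' separate position fits differed by 3 to 4 mm.

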